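# Fit and clamp the blade of the cheese shaver

### The job

Fit the notched blade to the cheese shaver: gently lay it flat on the raised bed, grip spine up and in line with the bed, with its notch over the locating pin, and let go of it. Then swing the clamp arm over the blade as far as it goes, screw the lever-headed bolt clockwise until it is snug while its lever stands upright, and only then fold the lever right down. Leave the plain blade and everything else on the counter where it is.

Things in the scene. Friction and masses are not known exactly. Their poses are not given: they have to be found in the camera images.
- blade: Notched blade: flat steel plate 196 x 50 x 5 mm with a black grip spine on top; 0.24 to 0.39 kg. Origin on its underside, centre line; x along its length, z up (spine up). Runs from x = -112 mm (cutting edge, last 12 mm only 2 mm thick) to +84. The +x end has an open notch 14 mm wide, x = +65 to +84. Lies flat on the table at first. The other blade is alike but without a notch.
- notch (a point): Point of the notched blade that belongs on the pin's axis: underside level, centre line, 71 mm towards the notched end from the blade's origin (6 mm from the notch's bottom).
- spine (a point): Top centre of the notched blade's grip spine (blade x = -28 mm, 27 mm above the underside). The spine runs along blade x, 60 mm long (x = -58 to +2), 12 mm thick across y, from 5 to 27 mm above the underside; it can be gripped across y from above.
- holder: The cheese shaver's blade holder, fixed: dark base plate 260 x 150 x 18 mm with a raised aluminium bed 165 x 50 mm (x = -75 to +90, y = -25 to +25), its flat top 45 mm above the table. Origin on the table under the bed's centre line; x along the bed towards the pin. Fitted, the blade's x and origin line up with the holder's in plan and the cutting edge overhangs the bed by 37 mm.
- pin (a point): The single locating pin, at its axis on the bed's top face (holder x = 71, y = 0, 45 mm above the table). Steel, 9 mm thick, 12.5 mm high, round top.
- clamp_arm (a joint): Swing (rad) of the dark-steel clamp arm about a 26 mm post beside the bed at holder x = 27, y = +60 mm. 0 = over the bed at its stop, pointing to holder -y; grows anticlockwise from above; 1.57 = pointing to holder +x. Starts at 1.4 to 1.85, stays where left (2 to 3 N at the bolt moves it). Arm 26 mm wide, 61 to 73 mm above the table, passes above the pin.
- clamp_end (a point): Centre of the arm's free end on its top face (73 mm above the table), on the bolt's axis, 60 mm from the post's axis.
- clamp_bolt (a joint): Turning (rad) of the lever-headed bolt in the arm's end, clockwise from above positive; 1.6 = hard stop, snug, its foot down on the blade. Starts at 0.2 to 0.7. Friction 0.06 N m; sinks 1.8 mm per rad. Head: 30 mm disc 10 mm high, two ears 14 mm high on it.
- bolt_head (a point): On the bolt's axis at the lever's hinge, 94 mm above the table (91 when snug). Its x lies along the lever's hinge, across the lever's 20 mm width; the lever folds towards its -y. With the arm over and the bolt snug, -y points to holder -y. The upright lever can be gripped from above across y (9 mm) to swing the arm and turn the bolt.
- clamp_lever (a joint): Fold of the steel lever on the bolt's head, in rad: 0 = upright, in line with the bolt's axis (its start), 1.57 = folded level, its stop. It stays where it is left (0.09 N m).
- lever_tip (a point): Free end of the lever, 65 mm from its hinge. The lever is a flat bar 20 mm wide and 9 mm thick; upright, its tip is about 158 mm above the table. Folded, its top face is about 96 mm above the table.
- plain_blade: The other blade: as the notched one (196 x 50 x 5 mm, same grip spine) but with a plain square end, no notch. Origin and axes alike. To be left alone.
- wedge_a: Cheese wedge with brown rind, 116 x 70 x 45 mm, origin under its middle. Leave.
- wedge_b: White cheese wedge with grey rind, 106 x 60 x 40 mm, origin under its middle. Leave.
- small_cheese: Round white cheese, 90 mm wide, 35 mm high, origin under its centre. Leave.
- jar: Amber jar, 64 mm wide, 85 mm high, origin under its centre. Leave.
- bowl: White bowl, 100 mm wide, 45 mm high, origin under its centre. Leave.
- spreader: Small spatula with wooden handle, 180 mm long along x, lying. Leave.
There are look-alikes about, which are no part of the job. What is shaped like the blade but yellow is not meant.

How it is judged:
By the outcome, as a careful person would: the job done as asked, in the order asked, and still so for the second after the job is handed in, with the robot touching nothing.
It also fails if it takes over 58 s, if anything falls off the work surface, if the arm or the gripper's body presses on something with over 40 N, if the wrist force passes 120 N, or if a joint passes its speed limit or range.

### The arm

A 6-joint arm with a two-finger parallel gripper is mounted at the origin on the work surface. World frame = base frame: x ahead of the robot, y to its left, z up, the work surface at z = 0. Lengths are in m, angles in degrees, forces in N, time in s.
With the tool pointing down it reaches from about 0.375 to 0.9 m from the base axis. Payload 3.1 kg.
Tool frame: the origin (TCP) lies on the centre line of the jaws, within the pads' length; the fingertips stand 25 mm ahead of it and the grasp point (between the pads) lies 6 mm ahead of it; y points along the fingers, x is the direction in which the jaws open and shut, and the axes are right-handed (so a half turn about y gives the same grasp; the last joint's range is limited). The gripper opens to 87 mm and grips with 3 to 60 N. Pads are 19 mm wide; open, the fingers measure 117 mm over their backs; the gripper's body (75 mm by 190 mm) begins 51 mm behind the grasp point.
Start: joints at [52.855, 30.224, 82.088, -0, 67.689, -10.227], TCP at [0.283, 0.557, 0.248] pointing down, gripper open.
Joint ranges: [-176.69, 176.69], [-43.24, 126.21], [12.49, 139.97], [-82, 262], [0, 151.66], [-163.58, 163.58]. Speed limits (degrees/s): [159.86, 159.86, 180, 180, 180, 180].

### API

Orientations are given as a 3x3 rotation matrix whose columns are the frame's x, y, z axes.
In Python, from rig import * gives the robot as it stands.
- The arm moves only by the tool play_rows, never from a script. Its argument "commands" is a list of rows, each a list of 2 entries, a list of its own where there are three numbers: the shift along the world's x, y, z in m, then the turn, a rotation vector about the world's x, y, z in rad. A call has 1 to 10 rows; each row is the pose to reach, as a shift and turn from the pose commanded when the call began; what a row does not reach only later rows make up. A row lasts 1/8 s, in which the tool goes at most 62.5 mm and 10.7 degrees, less where a joint would pass 70% of its speed; a pose out of reach is approached as far as the arm can. A call with a gripper value outside its range is refused whole. "gripper" is the finger opening in m, from 0 to 0.087, set as the call begins (left out, the last holds). The fingers move at their own pace and stop on an object; the grip force is fixed at half the most. Time passes only in rows, so rows that repeat a pose let the fingers close. It gives the time, the measured TCP pose, the force and the opening at its end, in the units of the state.
- read_state(): the state, without advancing time (a new reading comes with each control period).
- capture(name): name is "scene" or "top" or "wrist"; returns a dict with "frame" (400x640x3 uint8, red, green, blue), "depth" (400x640 float32, m along the optical axis (not along the pixel's ray), 0 where there is no reading), "mtx" (3x3 intrinsics, pixels), "dist_coeffs" ([k1, k2, p1, p2, k3] as OpenCV has them; the pictures are not rectified), "cam_to_world" (4x4, takes a point from camera to world coordinates); the wrist camera has in their place "hand_eye" (4x4, takes a point from camera to tool coordinates, whose origin is the TCP and whose axes are the tool frame's). Camera axes: x right, y down, z forward; pixel columns grow to the right and rows downward; lengths in m; the calibration is good to about 2 mm. A picture is of the moment at which its call begins: read the wrist's pose just before it.
- hand_in(): hands the job in, once; it reports no verdict.
The state is a dict: "time_s": time; "joint_positions": joint angles; "qvel": joint speeds; "tau": joint torques, N m; "position": TCP position; "tcp_rot": TCP orientation; "force": force on the tool from outside, world axes, zero at the start; "moment": the same for the moment, N m; "opening": opening from 0.0 (shut) to 1.0 (fully open).
Only numpy, scipy, OpenCV 4.12 (cv2) and the standard library are available. Lean on these libraries where they do the work, as an engineer would, in place of code of your own. Each camera call takes 0.05 s, during which the arm holds its last target. There are 200 camera calls.

## Working session

There is one attempt and no reset: what is moved stays moved. The work goes in short steps, Python scripts to look and compute and a tool call to move; the robot and the scene stay as the last step left them, time stands still between calls to the robot, and variables do not carry over. Pictures are saved under pics/ and viewed, about 8 in all and at most 12, crops included, and the job is handed in when it is done.

Besides the shell and the picture viewer there is one more tool, called after "Request:" as name(argument=value, ...) on one line, values as JSON. play_rows: Moves the arm, as the interface text tells. Its arguments: {"type":"object","properties":{"commands":{"type":"array"},"gripper":{"type":"number"}},"required":["commands"]}

```bash
mkdir -p pics
cat > h.py <<'E'
from rig import *
import numpy as np, cv2
def grab(n):
    s=read_state(); c=capture(n)
    if n=='wrist':
        T=np.eye(4);T[:3,:3]=np.array(s['tcp_rot']);T[:3,3]=s['position'];M=T@np.array(c['hand_eye'])
    else: M=np.array(c['cam_to_world'])
    return c,M
def cloud(c,M):
    h,w=c['depth'].shape
    g=np.stack(np.meshgrid(np.arange(w),np.arange(h)),-1).reshape(-1,1,2).astype(np.float64)
    u=cv2.undistortPoints(g,np.array(c['mtx'],float),np.array(c['dist_coeffs'],float)).reshape(h,w,2)
    d=c['depth'][...,None]
    P=np.concatenate([u*d,d],-1)
    W=P@M[:3,:3].T+M[:3,3]; W[c['depth']==0]=np.nan
    return W
def save(n,c): cv2.imwrite('pics/'+n,cv2.cvtColor(c['frame'],cv2.COLOR_RGB2BGR))
E
python3 - <<'E'
from h import *
for n in('top','scene'):
    c,M=grab(n);W=cloud(c,M);np.savez('/tmp/'+n,W=W,f=c['frame'],M=M,K=c['mtx'],D=c['dist_coeffs']);save(n+'0.png',c);print(n,M.round(3).tolist())
s=read_state();print(s)
E
```

```text
top [[0.013, -0.992, 0.125, 0.338], [-1.0, -0.013, -0.0, 0.06], [0.002, -0.125, -0.992, 1.327], [0.0, 0.0, 0.0, 1.0]]
scene [[0.12, 0.824, -0.554, 1.115], [0.993, -0.098, 0.069, -0.033], [0.003, -0.558, -0.83, 1.069], [0.0, 0.0, 0.0, 1.0]]
{'time_s': 0.1, 'joint_positions': array([ 5.28552181e+01,  3.02755549e+01,  8.21506423e+01,  3.01415013e-04,
        6.76900480e+01, -1.02271280e+01]), 'qvel': array([-0.10297631, -0.13869108, -0.06057251, -0.07395201,  0.07203274,
        0.1315447 ]), 'tau': array([-4.77244175e-04, -4.40989387e+01, -1.77149445e+01,  6.34966604e-02,
        5.34054113e-02, -1.35548643e-05]), 'position': array([0.28252821, 0.55679147, 0.24664004]), 'tcp_rot': array([[ 4.52710027e-01, -1.22896823e-03, -8.91656953e-01],
       [ 8.91655566e-01, -1.61429010e-03,  4.52711548e-01],
       [-1.99576110e-03, -9.99997942e-01,  3.65011051e-04]]), 'force': array([ 0.65288727, -0.10367859,  0.33443096]), 'moment': array([-0.03908633, -0.020823  ,  0.02547051]), 'opening': 1.000652841784006}
```

View pics/top0.png

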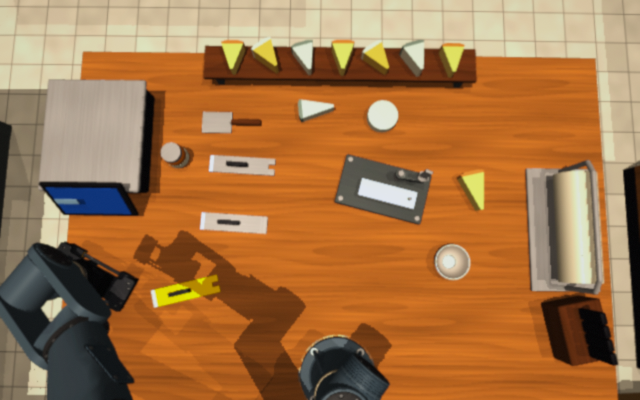

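View pics/scene0.png

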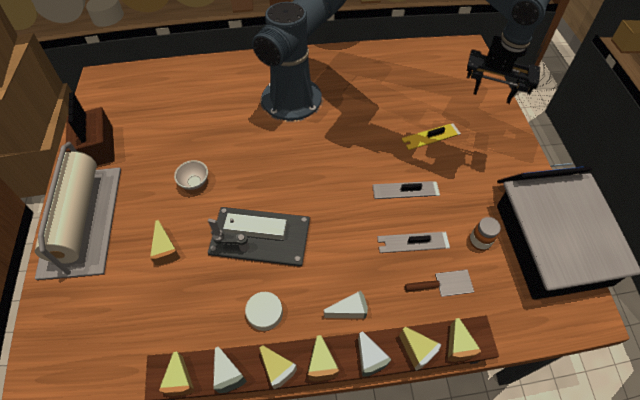

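Top view: the notched blade is at about (242,165) with its notch at the right end (273,167). The plain blade is at (234,222), and a yellow decoy is at (185,291). The holder is at (383,190), with the pin end of its bed to the right and the arm at about (412,175) pointing right. Next I measure from depth.

Run:
```python
from h import *
d={n:np.load('/tmp/%s.npz'%n) for n in('top','scene')}
def rect(P,name):
    r=cv2.minAreaRect((P[:,:2]*1000).astype(np.float32));print(name,len(P),[np.round(v,1) for v in r], 'z',np.median(P[:,2]).round(4), 'mean',P.mean(0).round(4))
for n in d:
    W=d[n]['W'];f=d[n]['f'].astype(int)
    # rough regions in world via top pixels
    T=d['top']['W']; 
    bc=T[165,255]; hc=T[190,383]
    print(n,bc.round(3),hc.round(3))
    R=np.linalg.norm(W[...,:2]-bc[:2],axis=-1)<0.17
    near=R&(abs(W[...,0]-bc[0])<0.05)
    br=f.sum(-1); sat=f.max(-1)-f.min(-1)
    rect(W[near&(sat<40)&(br>250)&(W[...,2]<0.02)],'plate')
    rect(W[near&(W[...,2]>0.018)&(W[...,2]<0.04)],'spine')
    R=np.linalg.norm(W[...,:2]-hc[:2],axis=-1)<0.2
    rect(W[R&(abs(W[...,2]-0.045)<0.006)&(br>450)],'bed')
    rect(W[R&(abs(W[...,2]-0.018)<0.006)],'base')
    rect(W[R&(W[...,2]>0.066)&(W[...,2]<0.078)],'arm')
    rect(W[R&(W[...,2]>0.11)],'lever')
```

```text
top [0.598 0.247 0.005] [ 0.522 -0.129  0.043]
plate 806 [array([599.4, 288.4]), array([194.7,  49.3]), np.float64(87.5)] z 0.0038 mean [0.5977 0.2912 0.0038]
spine 91 [array([599.8, 300.6]), array([59.1, 12.6]), np.float64(87.7)] z 0.026 mean [0.5992 0.3003 0.0258]
bed 962 [array([ 597.2, -162.3]), array([165.3, 221.8]), np.float64(75.9)] z 0.0444 mean [ 0.5147 -0.141   0.0444]
base 2954 [array([ 584.4, -146. ]), array([259.9, 258.9]), np.float64(75.9)] z 0.0175 mean [ 0.5323 -0.1193  0.0175]
arm 211 [array([ 563. , -201.5]), array([82.5, 28.5]), np.float64(80.7)] z 0.0724 mean [ 0.5637 -0.1929  0.0724]
lever 62 [array([ 557.7, -232.8]), array([19.9,  9.8]), np.float64(58.3)] z 0.1488 mean [ 0.5567 -0.2316  0.1431]
scene [0.598 0.247 0.005] [ 0.522 -0.129  0.043]
plate 943 [array([600.8, 288.2]), array([196.9,  53.6]), np.float64(87.4)] z 0.0049 mean [0.6018 0.2861 0.0047]
spine 119 [array([601.5, 302.2]), array([61.6, 14.1]), np.float64(86.9)] z 0.0263 mean [0.6025 0.3019 0.0256]
bed 929 [array([ 592.5, -161.8]), array([166.4, 216.5]), np.float64(74.3)] z 0.0451 mean [ 0.5155 -0.1379  0.0451]
base 2920 [array([ 533.4, -131.1]), array([262.1, 153.4]), np.float64(76.0)] z 0.0179 mean [ 0.5508 -0.1113  0.0179]
arm 259 [array([ 565.3, -199.9]), array([84.5, 30.4]), np.float64(81.9)] z 0.0727 mean [ 0.5673 -0.1933  0.0726]
lever 96 [array([ 559.8, -231.9]), array([18.1, 11.5]), np.float64(69.7)] z 0.1413 mean [ 0.5621 -0.231   0.1397]
```

Request:
play_rows(commands=[[[0.01,-0.04,0],[0,0,-0.12]],[[0.03,-0.095,0],[0,0,-0.27]],[[0.06,-0.145,0],[0,0,-0.42]],[[0.105,-0.18,-0.01],[0,0,-0.57]],[[0.155,-0.205,-0.03],[0,0,-0.72]],[[0.205,-0.225,-0.055],[0,0,-0.87]],[[0.255,-0.24,-0.08],[0,0,-1.0]],[[0.295,-0.25,-0.095],[0,0,-1.1]],[[0.317,-0.256,-0.1],[0,0,-1.145]],[[0.317,-0.256,-0.1],[0,0,-1.145]]], gripper=0.06)

```text
time_s: 1.35
position: [0.6009, 0.3002, 0.1462]
tcp_rot: [[0.999, -0.001, 0.046], [-0.046, -0.0, 0.999], [-0.001, -1.0, -0.0]]
force: [0.4, 0.6, -0.2]
opening: 0.691
```

Run:
```python
from h import *
c,M=grab('wrist');W=cloud(c,M);save('w1.png',c);s=read_state();print(s['time_s'],s['position'].round(4),s['tcp_rot'].round(3).tolist(),np.round(c['hand_eye'],3).tolist())
f=c['frame'].astype(int)
near=(abs(W[...,0]-.6)<.05)&(abs(W[...,1]-.288)<.13)
for n,m in(('spine',near&(W[...,2]>.02)&(W[...,2]<.035)),('plate',near&(W[...,2]<.012)&(f.sum(-1)>250)&(f.max(-1)-f.min(-1)<40))):
    P=W[m];r=cv2.minAreaRect((P[:,:2]*1000).astype(np.float32));print(n,len(P),r,np.median(P[:,2]))
```

```text
1.4 [0.5994 0.3009 0.1467] [[0.999, -0.002, 0.044], [-0.044, -0.0, 0.999], [-0.002, -1.0, -0.0]] [[1.0, -0.0, -0.0, -0.0], [0.0, -0.289, 0.957, -0.137], [-0.0, -0.957, -0.289, 0.08], [0.0, 0.0, 0.0, 1.0]]
spine 827 ((599.7947998046875, 304.0479431152344), (59.46986389160156, 11.3002290725708), 87.14360809326172) 0.02720383201857579
plate 7454 ((598.8681030273438, 303.2560729980469), (167.60784912109375, 50.62795639038086), 87.1548080444336) 0.005150034491098077
```

View pics/w1.png

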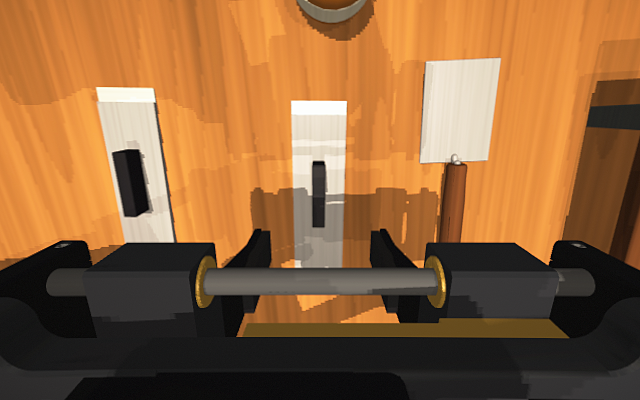

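The view shows the notched blade in the middle, its spine at (319,195) running in line with the tool, between the jaws. The plain blade is on the left. I descend to grip the spine.

Request:
play_rows(commands=[[[0,0.001,-0.035],[0,0,0]],[[0,0.001,-0.075],[0,0,0]],[[0,0.001,-0.1],[0,0,0]],[[0,0.001,-0.11],[0,0,0]],[[0,0.001,-0.112],[0,0,0]],[[0,0.001,-0.112],[0,0,0]]])

```text
time_s: 2.15
position: [0.6004, 0.3028, 0.0368]
tcp_rot: [[0.999, 0.002, 0.043], [-0.043, 0.001, 0.999], [0.002, -1.0, 0.001]]
force: [0.2, 0.6, 0.3]
opening: 0.688
```

Request:
play_rows(commands=[[[0,0,0],[0,0,0]],[[0,0,0],[0,0,0]],[[0,0,0],[0,0,0]],[[0,0,0],[0,0,0]],[[0,0,0],[0,0,0]],[[0,0,0],[0,0,0]]], gripper=0.0)

```text
time_s: 2.9
position: [0.5998, 0.3023, 0.0354]
tcp_rot: [[0.999, -0.0, 0.044], [-0.044, -0.0, 0.999], [-0.0, -1.0, -0.0]]
force: [-1.0, -0.4, 0.5]
opening: 0.133
```

Request:
play_rows(commands=[[[0,0,0.02],[0,0,0]],[[0,0,0.06],[0,0,0]],[[0,-0.02,0.11],[0,0,0]],[[0,-0.06,0.15],[0,0,0]],[[0,-0.11,0.175],[0,0,0]],[[0,-0.16,0.185],[0,0,0]],[[0,-0.19,0.185],[0,0,0]],[[0,-0.2,0.185],[0,0,0]]])

```text
time_s: 3.9
position: [0.5997, 0.1005, 0.2216]
tcp_rot: [[0.999, 0.001, 0.047], [-0.047, 0.0, 0.999], [0.001, -1.0, 0.0]]
force: [0.5, 0.2, -2.7]
opening: 0.132
```

Run:
```python
from h import *
ang=np.radians(-104)
for n in('top','scene'):
    d=np.load('/tmp/%s.npz'%n);W=d['W'];f=d['f'].astype(int)
    o=np.array([.533,-.131]);
    for it in range(3):
        ex=np.array([np.cos(ang),np.sin(ang)]);ey=np.array([-ex[1],ex[0]])
        L=np.stack([(W[...,:2]-o)@ex,(W[...,:2]-o)@ey],-1)
        m=(abs(L[...,0]-.0075)<.1)&(abs(L[...,1])<.035)&(abs(W[...,2]-.045)<.006)
        P=W[m];r=cv2.minAreaRect((P[:,:2]*1000).astype(np.float32))
    print(n,'bed',r,np.median(P[:,2]))
    c=np.array(r[0])/1000;a=np.radians(r[2]+180);e=np.array([np.cos(a),np.sin(a)]);print(' origin',c-.0075*e)
    m=(abs(L[...,0])<.14)&(abs(L[...,1])<.085)&(abs(W[...,2]-.018)<.006)
    print(' base',cv2.minAreaRect((W[m][:,:2]*1000).astype(np.float32)))
    m=(abs(L[...,0]-.071)<.02)&(abs(L[...,1])<.02)&(W[...,2]>.05)&(W[...,2]<.06);print(' pin',m.sum(),W[m].mean(0) if m.any() else '', 'L',L[m].mean(0))
```

```text
top bed ((529.4097290039062, -145.23263549804688), (165.2990264892578, 69.89332580566406), 75.99063873291016) 0.04448775969904084
 origin [ 0.53122533 -0.13795571]
 base ((531.8863525390625, -132.719970703125), (259.9212341308594, 150.5304412841797), 75.852783203125)
 pin 10 [ 0.49951623 -0.20457279  0.05456745] L [ 0.07948782 -0.01469029]
scene bed ((518.6948852539062, -140.20462036132812), (166.9981231689453, 46.64303207397461), 76.03128051757812) 0.04493686948827047
 origin [ 0.52050533 -0.13292641]
 base ((533.353515625, -131.120849609375), (262.062255859375, 153.35362243652344), 76.0451889038086)
 pin 12 [ 0.50410759 -0.19974722  0.0538315 ] L [ 0.07369484 -0.01140273]
```

Request:
play_rows(commands=[[[-0.01,-0.03,0],[0,0,-0.03]],[[-0.025,-0.075,0],[0,0,-0.07]],[[-0.045,-0.125,-0.01],[0,0,-0.12]],[[-0.06,-0.17,-0.03],[0,0,-0.16]],[[-0.07,-0.2,-0.06],[0,0,-0.194]],[[-0.0725,-0.207,-0.085],[0,0,-0.194]],[[-0.0725,-0.207,-0.1],[0,0,-0.194]],[[-0.0725,-0.207,-0.1],[0,0,-0.194]],[[-0.0725,-0.207,-0.1],[0,0,-0.194]]])

```text
time_s: 5.03
position: [0.5283, -0.104, 0.1213]
tcp_rot: [[0.972, 0.002, 0.234], [-0.234, -0.0, 0.972], [0.002, -1.0, -0.0]]
force: [0.6, 0.3, -2.2]
opening: 0.132
```

Run:
```python
from h import *
c,M=grab('scene');W=cloud(c,M);s=read_state();print(s['position'].round(4),s['tcp_rot'].round(3).tolist(),s['force'])
np.savez('/tmp/s2',W=W,f=c['frame'],M=M,K=c['mtx'],D=c['dist_coeffs'])
im=cv2.cvtColor(c['frame'][180:280,190:330],cv2.COLOR_RGB2BGR);cv2.imwrite('pics/s2.png',cv2.resize(im,None,fx=5,fy=5,interpolation=cv2.INTER_CUBIC))
```

```text
[ 0.5284 -0.1042  0.1215] [[0.972, 0.002, 0.235], [-0.235, -0.001, 0.972], [0.002, -1.0, -0.0]] [-0.01732137 -0.95362514 -2.81621756]
```

View pics/s2.png

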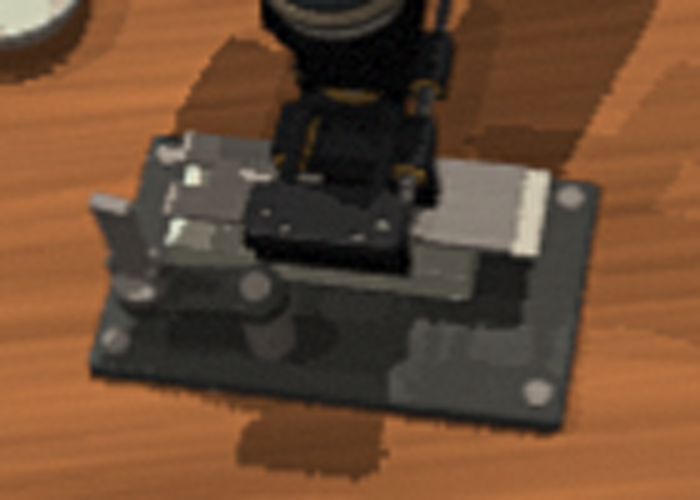

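Run:
```python
from h import *
d=np.load('/tmp/s2.npz');W=d['W'];f=d['f'].astype(int)
o=np.array([.5205,-.133]);a=np.radians(-103.97);ex=np.array([np.cos(a),np.sin(a)]);ey=np.array([-ex[1],ex[0]])
L=np.stack([(W[...,:2]-o)@ex*1000,(W[...,:2]-o)@ey*1000,W[...,2]*1000],-1)
box=(abs(L[...,0])<140)&(abs(L[...,1])<45)
m=box&(L[...,2]>80)&(L[...,2]<98)&(f.sum(-1)>200)
P=L[m];print(len(P));print(np.percentile(P,[0,2,5,50,95,98,100],axis=0).round(1))
print(cv2.minAreaRect(P[:,:2].astype(np.float32)))
# cutting edge end and notch end points
r,c=np.where(m)
for lo,hi in((-140,-90),(60,140)):
    k=(P[:,0]>lo)&(P[:,0]<hi);print(P[k].round(0).astype(int).tolist()[:70:2])
# bed in first scene
d=np.load('/tmp/scene.npz');W=d['W'];f=d['f'].astype(int)
L=np.stack([(W[...,:2]-o)@ex*1000,(W[...,:2]-o)@ey*1000,W[...,2]*1000],-1)
m=(abs(L[...,0])<140)&(abs(L[...,1])<40)&(abs(L[...,2]-45)<4)&(f.sum(-1)>300)
P=L[m];print('bed',np.percentile(P,[0,1,50,99,100],axis=0).round(1))
m=(abs(L[...,0]-71)<12)&(abs(L[...,1])<12);q=np.where(m);print('pin',[(int(x),int(y),L[x,y].round(0).tolist(),f[x,y].tolist()) for x,y in zip(*q)])
```

```text
671
[[-116.   -25.6   84. ]
 [-113.6  -23.1   85.6]
 [-110.8  -21.2   87. ]
 [ -65.9    1.4   90.8]
 [  74.7   24.6   93.9]
 [  78.7   26.1   94.6]
 [  82.2   28.7   96.5]]
((-16.779212951660156, 1.48272705078125), (198.27658081054688, 53.009151458740234), 0.5861707925796509)
[[-93, -21, 95], [-98, -23, 93], [-103, -25, 90], [-93, -21, 90], [-98, -21, 91], [-103, -21, 92], [-108, -24, 87], [-113, -25, 87], [-94, -16, 93], [-98, -19, 89], [-103, -20, 89], [-108, -22, 85], [-114, -22, 87], [-94, -15, 90], [-98, -17, 87], [-104, -17, 89], [-109, -17, 89], [-114, -18, 89], [-94, -11, 92], [-99, -12, 90], [-105, -13, 91], [-110, -14, 90], [-115, -15, 88], [-95, -9, 90], [-100, -9, 91], [-105, -11, 88], [-110, -11, 90], [-115, -11, 90], [-92, -6, 89], [-97, -8, 87], [-103, -6, 92], [-108, -7, 90], [-114, -6, 93], [-91, -2, 91], [-96, -2, 91]]
[[81, -24, 90], [78, -21, 90], [70, -18, 96], [67, -23, 90], [62, -23, 90], [76, -17, 92], [71, -18, 92], [64, -15, 96], [61, -20, 90], [79, -15, 90], [74, -16, 89], [68, -16, 89], [63, -16, 90], [78, -11, 90], [72, -10, 93], [67, -13, 90], [62, -14, 
[... 3052 characters left out ...]
], [195, 201, 184]), (225, 231, [70.0, 9.0, 46.0], [194, 200, 183]), (225, 232, [67.0, 8.0, 46.0], [194, 199, 184]), (225, 233, [65.0, 7.0, 44.0], [196, 201, 185]), (225, 234, [62.0, 6.0, 44.0], [193, 197, 182]), (225, 235, [59.0, 7.0, 46.0], [194, 199, 184]), (226, 227, [81.0, 11.0, 43.0], [195, 199, 179]), (226, 228, [78.0, 11.0, 43.0], [195, 200, 178]), (226, 229, [75.0, 12.0, 45.0], [195, 200, 179]), (226, 231, [70.0, 10.0, 44.0], [194, 199, 178]), (226, 232, [67.0, 10.0, 44.0], [195, 200, 179]), (226, 233, [63.0, 11.0, 47.0], [194, 200, 179]), (226, 234, [61.0, 11.0, 47.0], [194, 198, 180]), (226, 235, [59.0, 9.0, 44.0], [195, 200, 183]), (227, 235, [59.0, 10.0, 40.0], [195, 200, 180])]
```

```bash
cat >> h.py <<'E'
def plane(uv,K,D,M,z):
    u=cv2.undistortPoints(np.array(uv,float).reshape(-1,1,2),K,D).reshape(-1,2)
    r=np.c_[u,np.ones(len(u))]@M[:3,:3].T
    return M[:3,3]+r*((z-M[2,3])/r[:,2])[:,None]
o=np.array([.5205,-.133]);a=np.radians(-103.97);ex=np.array([np.cos(a),np.sin(a)]);ey=np.array([-ex[1],ex[0]])
def loc(P): return np.c_[(P[:,:2]-o)@ex*1000,(P[:,:2]-o)@ey*1000]
E
python3 - <<'E'
from h import *
def prof(n,z,lo,hi,xs,ys):
    d=np.load('/tmp/%s.npz'%n);f=d['f'].astype(np.float32).sum(-1)/3
    # resample image on plane in holder coords, 1mm
    X,Y=np.meshgrid(np.arange(-130,110),np.arange(-50,50))
    P=np.c_[o+X.reshape(-1,1)/1000*ex+Y.reshape(-1,1)/1000*ey,np.full(X.size,z)]
    Mi=np.linalg.inv(d['M']);rv=cv2.Rodrigues(Mi[:3,:3])[0]
    uv=cv2.projectPoints(P,rv,Mi[:3,3],d['K'],d['D'])[0].reshape(*X.shape,2).astype(np.float32)
    I=cv2.remap(f,uv,None,cv2.INTER_LINEAR);cv2.imwrite('/tmp/r_%s.png'%n,I)
    return I
A=prof('scene',.045,0,0,0,0);B=prof('top',.045,0,0,0,0);C=prof('s2',.0911,0,0,0,0)
out=np.vstack([A,B,C]).astype(np.uint8)
out=cv2.resize(out,None,fx=2.8,fy=2,interpolation=cv2.INTER_LINEAR)
out=cv2.resize(np.vstack([A,B,C]).astype(np.uint8),None,fx=2,fy=2);cv2.imwrite('pics/rect.png',out)
for n,I in(('scene bed',A),('top bed',B)):
    for x in(-60,-40,-20,0,85): print(n,'x',x,'y range',(np.where(I[:,x+130]>150)[0]-50)[[0,-1]])
    for y in(-15,-8,8,12): print(n,'y',y,'x',(np.where(I[y+50]>150)[0]-130)[[0,-1]])
E
```

```text
scene bed x -60 y range [-28  20]
scene bed x -40 y range [-28  19]
scene bed x -20 y range [-28  19]
scene bed x 0 y range [-28  20]
scene bed x 85 y range [-29  20]
scene bed y -15 x [-74  90]
scene bed y -8 x [-73  89]
scene bed y 8 x [-73  90]
scene bed y 12 x [-74  89]
top bed x -60 y range [-30  20]
top bed x -40 y range [-30  20]
top bed x -20 y range [-30  20]
top bed x 0 y range [-30  21]
top bed x 85 y range [-30  20]
top bed y -15 x [-73  92]
top bed y -8 x [-73  92]
top bed y 8 x [-73  92]
top bed y 12 x [-73  92][ WARN:0@0.093] global loadsave.cpp:1063 imwrite_ Unsupported depth image for selected encoder is fallbacked to CV_8U.
```

View pics/rect.png

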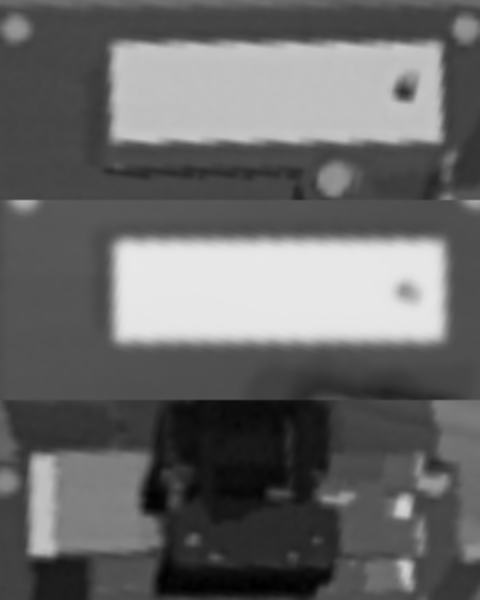

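Request:
play_rows(commands=[[[-0.003,-0.001,-0.005],[0,0,-0.004]],[[-0.0067,-0.0025,-0.012],[0,0,-0.007]],[[-0.0067,-0.0025,-0.016],[0,0,-0.007]],[[-0.0067,-0.0025,-0.016],[0,0,-0.007]],[[-0.0067,-0.0025,-0.016],[0,0,-0.007]]])

```text
time_s: 5.7
position: [0.5209, -0.1073, 0.1045]
tcp_rot: [[0.97, 0.0, 0.243], [-0.243, -0.0, 0.97], [0.0, -1.0, -0.0]]
force: [0.1, 0.9, -1.8]
opening: 0.141
```

Run:
```python
from h import *
ps=[]
c,M=grab('scene')
for i in range(8):
    s=read_state();ps.append(s['position'])
print(np.mean(ps,0).round(4),np.std(ps,0).round(4),s['tcp_rot'].round(4)[:2,0],s['time_s'])
z=np.mean(ps,0)[2]-.0354+.005
f=c['frame'].astype(np.float32)
def samp(X,Y,z):
    P=np.c_[o+X.reshape(-1,1)/1000*ex+Y.reshape(-1,1)/1000*ey,np.full(X.size,z)]
    Mi=np.linalg.inv(M);rv=cv2.Rodrigues(Mi[:3,:3])[0]
    uv=cv2.projectPoints(P,rv,Mi[:3,3],np.array(c['mtx'],float),np.array(c['dist_coeffs'],float))[0].reshape(*X.shape,2).astype(np.float32)
    return cv2.remap(f,uv,None,cv2.INTER_CUBIC)
X,Y=np.meshgrid(np.arange(-130,110,.5),np.arange(-50,50,.5))
I=np.clip(samp(X,Y,z),0,255).astype(np.uint8)[...,::-1]
l=cv2.resize(I[:,:120],None,fx=3,fy=3);r=cv2.resize(I[:,350:],None,fx=3,fy=3)
cv2.imwrite('pics/rect2.png',np.hstack([l,r[:, :390]]))
g=I.astype(int).sum(-1)/3
for x in(-108,-104,-95,-85): 
    col=g[:,int((x+130)*2)];dd=np.diff(cv2.GaussianBlur(col.astype(np.float32).reshape(-1,1),(1,5),0)[:,0]);print(x,'rise y',Y[dd.argmax(),0],'fall y',Y[dd.argmin(),0])
for y in(-15,-10,-5,0,5,10):
    row=g[int((y+50)*2),:80];dd=np.diff(row);print(y,'edge x',X[0,dd.argmax()])
```

```text
[ 0.5209 -0.1073  0.1046] [0. 0. 0.] [ 0.9701 -0.2426] 5.75
-108 rise y -29.0 fall y 21.5
-104 rise y -29.0 fall y 22.0
-95 rise y -13.0 fall y 20.5
-85 rise y -14.0 fall y 19.5
-15 edge x -111.0
-10 edge x -110.0
-5 edge x -111.0
0 edge x -111.5
5 edge x -110.0
10 edge x -110.5
```

View pics/rect2.png

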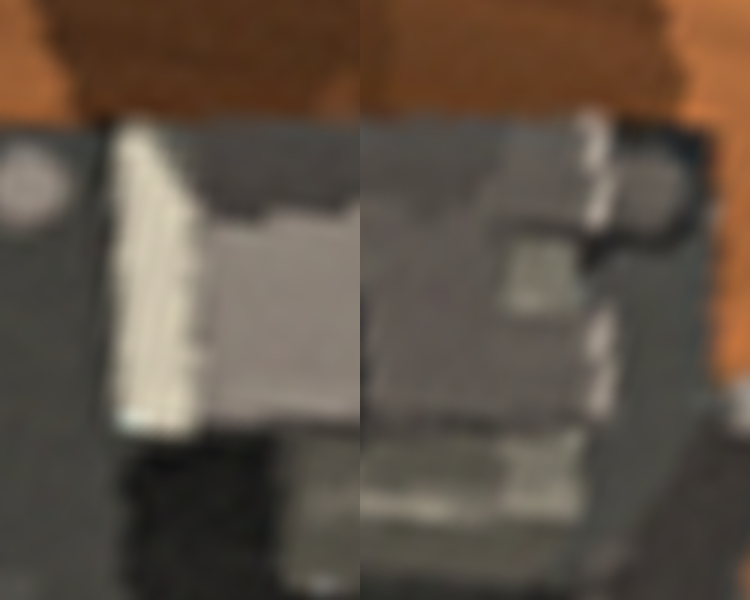

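Blade and bed now agree in the scene camera: blade y centre about −4 against bed −4.2, cutting edge at −111, notch centred at y −4.2. I lower gently.

Request:
play_rows(commands=[[[0.0002,0.0007,-0.006],[0,0,0]],[[0.0002,0.0007,-0.012],[0,0,0]],[[0.0002,0.0007,-0.017],[0,0,0]],[[0.0002,0.0007,-0.02],[0,0,0]],[[0.0002,0.0007,-0.022],[0,0,0]],[[0.0002,0.0007,-0.0225],[0,0,0]],[[0.0002,0.0007,-0.0225],[0,0,0]]])

```text
time_s: 6.62
position: [0.521, -0.1066, 0.0821]
tcp_rot: [[0.97, 0.0, 0.243], [-0.243, -0.0, 0.97], [0.0, -1.0, -0.0]]
force: [0.3, 0.3, -3.1]
opening: 0.138
```

Request:
play_rows(commands=[[[0,0,-0.0005],[0,0,0]],[[0,0,-0.001],[0,0,0]],[[0,0,-0.0015],[0,0,0]],[[0,0,-0.002],[0,0,0]],[[0,0,-0.002],[0,0,0]]])

```text
time_s: 7.25
position: [0.5209, -0.1065, 0.0804]
tcp_rot: [[0.97, 0.0, 0.242], [-0.242, -0.0, 0.97], [0.0, -1.0, -0.0]]
force: [-1.2, 0.2, 2.0]
opening: 0.133
```

Contact at the expected height (force changed from −3 to +2 N). I release and rise, then hover over the lever.

Request:
play_rows(commands=[[[0,0,0],[0,0,0]],[[0,0,0],[0,0,0]],[[0,0,0],[0,0,0]],[[0,0,0.01],[0,0,0]],[[0,0,0.04],[0,0,0]],[[0,0,0.09],[0,0,0]],[[0,0,0.13],[0,0,0]],[[0,0,0.14],[0,0,0]]], gripper=0.055)

```text
time_s: 8.25
position: [0.5224, -0.107, 0.2234]
tcp_rot: [[0.97, 0.006, 0.242], [-0.242, -0.003, 0.97], [0.006, -1.0, -0.001]]
force: [0.4, -0.7, -1.1]
opening: 0.629
```

Request:
play_rows(commands=[[[0.01,-0.04,0],[0,0,-0.07]],[[0.025,-0.085,0],[0,0,-0.16]],[[0.036,-0.12,0],[0,0,-0.21]],[[0.036,-0.1255,0],[0,0,-0.21]],[[0.036,-0.1255,0],[0,0,-0.21]]])

```text
time_s: 8.88
position: [0.5559, -0.2314, 0.219]
tcp_rot: [[0.898, -0.002, 0.44], [-0.44, 0.002, 0.898], [-0.003, -1.0, 0.001]]
force: [-0.0, 0.3, 0.0]
opening: 0.633
```

Run:
```python
from h import *
c,M=grab('wrist');W=cloud(c,M);s=read_state();print(s['time_s'],s['position'].round(4),s['tcp_rot'].round(3).tolist())
save('w3.png',c)
R=(np.hypot(W[...,0]-.557,W[...,1]+.232)<.04)
for lo,hi in((.145,.165),(.11,.145)):
    P=W[R&(W[...,2]>lo)&(W[...,2]<hi)]
    if len(P)>5: print(len(P),cv2.minAreaRect((P[:,:2]*1000).astype(np.float32)),P.mean(0).round(4))
c,M=grab('top');W=cloud(c,M);f=c['frame'].astype(np.float32)
Mi=np.linalg.inv(M);rv=cv2.Rodrigues(Mi[:3,:3])[0]
```

```text
8.925 [ 0.5558 -0.2307  0.2192] [[0.898, -0.002, 0.439], [-0.439, 0.002, 0.898], [-0.003, -1.0, 0.001]]
367 ((558.0416259765625, -231.42578125), (20.343284606933594, 8.80555534362793), 64.26028442382812) [ 0.5587 -0.2297  0.1573]
137 ((561.6474609375, -223.08718872070312), (2.1145920753479004, 8.716915130615234), 63.753902435302734) [ 0.5617 -0.2226  0.1283]
```

View pics/w3.png

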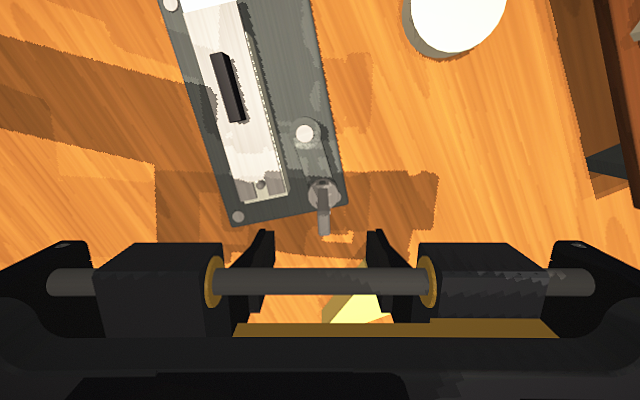

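The view shows the blade lying on the bed, pin at (261,184) in the notch, and the lever at (323,205) between the jaws. I go down and grip the lever, and compute the swing arc.

Request:
play_rows(commands=[[[0.0018,-0.0006,-0.02],[0,0,0]],[[0.0018,-0.0006,-0.05],[0,0,0]],[[0.0018,-0.0006,-0.072],[0,0,0]],[[0.0018,-0.0006,-0.077],[0,0,0]],[[0.0018,-0.0006,-0.077],[0,0,0]]])

```text
time_s: 9.6
position: [0.5587, -0.2319, 0.1433]
tcp_rot: [[0.899, -0.0, 0.439], [-0.439, 0.0, 0.899], [-0.0, -1.0, 0.0]]
force: [-0.5, -0.2, 0.5]
opening: 0.63
```

Request:
play_rows(commands=[[[0,0,0],[0,0,0]],[[0,0,0],[0,0,0]],[[0,0,0],[0,0,0]],[[0,0,0],[0,0,0]],[[0,0,0],[0,0,0]],[[0,0,0],[0,0,0]]], gripper=0.0)

```text
time_s: 10.35
position: [0.5583, -0.2323, 0.143]
tcp_rot: [[0.898, -0.001, 0.439], [-0.439, 0.001, 0.898], [-0.001, -1.0, 0.0]]
force: [-1.1, 2.0, 1.2]
opening: 0.102
```

Run:
```python
from h import *
s=read_state();p=s['position'];print(p.round(4),s['tcp_rot'].round(3)[:,0])
post=np.array([.5663,-.1727]);v=p[:2]-post;print(np.hypot(*v),np.degrees(np.arctan2(v[1],v[0])))
for base,l in((0,range(6,61,6)),(60,range(66,103,6))):
    r=lambda t:np.array([[np.cos(t),-np.sin(t)],[np.sin(t),np.cos(t)]])
    b=r(-np.radians(base))@v
    print([[[*np.round(r(-np.radians(t))@v-b,4).tolist(),0],[0,0,-round(np.radians(t-base),3)]] for t in l])
```

```text
[ 0.5583 -0.2323  0.143 ] [ 0.898 -0.439 -0.001]
0.06015037710716155 -97.64745812164456
[[[-0.0062, 0.0012, 0], [0, 0, np.float64(-0.105)]], [[-0.0122, 0.003, 0], [0, 0, np.float64(-0.209)]], [[-0.018, 0.0054, 0], [0, 0, np.float64(-0.314)]], [[-0.0236, 0.0084, 0], [0, 0, np.float64(-0.419)]], [[-0.0287, 0.012, 0], [0, 0, np.float64(-0.524)]], [[-0.0335, 0.0161, 0], [0, 0, np.float64(-0.628)]], [[-0.0378, 0.0207, 0], [0, 0, np.float64(-0.733)]], [[-0.0417, 0.0257, 0], [0, 0, np.float64(-0.838)]], [[-0.0449, 0.0311, 0], [0, 0, np.float64(-0.942)]], [[-0.0476, 0.0367, 0], [0, 0, np.float64(-1.047)]]]
[[[-0.0021, 0.0059, 0], [0, 0, np.float64(-0.105)]], [[-0.0035, 0.0121, 0], [0, 0, np.float64(-0.209)]], [[-0.0043, 0.0183, 0], [0, 0, np.float64(-0.314)]], [[-0.0045, 0.0246, 0], [0, 0, np.float64(-0.419)]], [[-0.004, 0.0309, 0], [0, 0, np.float64(-0.524)]], [[-0.0028, 0.0371, 0], [0, 0, np.float64(-0.628)]], [[-0.001, 0.0431, 0], [0, 0, np.float64(-0.733)]]]
```

Request:
play_rows(commands=[[[-0.0062,0.0012,0],[0,0,-0.105]],[[-0.0122,0.003,0],[0,0,-0.209]],[[-0.018,0.0054,0],[0,0,-0.314]],[[-0.0236,0.0084,0],[0,0,-0.419]],[[-0.0287,0.012,0],[0,0,-0.524]],[[-0.0335,0.0161,0],[0,0,-0.628]],[[-0.0378,0.0207,0],[0,0,-0.733]],[[-0.0417,0.0257,0],[0,0,-0.838]],[[-0.0449,0.0311,0],[0,0,-0.942]],[[-0.0476,0.0367,0],[0,0,-1.047]]])

```text
time_s: 11.6
position: [0.5122, -0.1963, 0.143]
tcp_rot: [[0.065, 0.003, 0.998], [-0.998, -0.001, 0.065], [0.001, -1.0, 0.003]]
force: [2.1, 0.5, -2.3]
opening: 0.103
```

Request:
play_rows(commands=[[[-0.0021,0.0059,0],[0,0,-0.105]],[[-0.0035,0.0121,0],[0,0,-0.209]],[[-0.0043,0.0183,0],[0,0,-0.314]],[[-0.0045,0.0246,0],[0,0,-0.419]],[[-0.004,0.0309,0],[0,0,-0.524]],[[-0.0029,0.0365,0],[0,0,-0.61]],[[-0.0029,0.0365,0],[0,0,-0.61]]])

```text
time_s: 12.48
position: [0.5093, -0.1599, 0.1431]
tcp_rot: [[-0.514, 0.002, 0.858], [-0.858, -0.001, -0.514], [-0.0, -1.0, 0.003]]
force: [2.5, -1.9, -3.0]
opening: 0.102
```

Request:
play_rows(commands=[[[0.0003,0.0015,0],[0,0,-0.02]],[[0.0007,0.003,0],[0,0,-0.03]],[[0.001,0.0045,0],[0,0,-0.03]],[[0.001,0.0045,0],[0,0,-0.03]],[[0.001,0.0045,0],[0,0,-0.03]]])

```text
time_s: 13.1
position: [0.5096, -0.1585, 0.1431]
tcp_rot: [[-0.538, 0.001, 0.843], [-0.843, -0.007, -0.538], [0.005, -1.0, 0.004]]
force: [-0.5, -11.1, -4.5]
opening: 0.103
```

At the stop (−11 N, no further travel). I release, rise, and turn a half-turn for the screwing.

Request:
play_rows(commands=[[[0.0005,-0.0037,0],[0,0,0.03]],[[0.0005,-0.0037,0],[0,0,0.03]],[[0.0005,-0.0037,0.005],[0,0,0.03]],[[0.0005,-0.0037,0.03],[0,0,0.03]],[[0.0005,-0.0037,0.06],[0,0,0.03]],[[0.0005,-0.0037,0.07],[0,0,0.15]],[[0.0005,-0.0037,0.07],[0,0,0.33]],[[0.0005,-0.0037,0.07],[0,0,0.51]],[[0.0005,-0.0037,0.07],[0,0,0.69]],[[0.0005,-0.0037,0.07],[0,0,0.87]]], gripper=0.05)

```text
time_s: 14.35
position: [0.5095, -0.1579, 0.2134]
tcp_rot: [[0.3, -0.0, 0.954], [-0.954, 0.001, 0.3], [-0.001, -1.0, -0.0]]
force: [0.7, 0.1, 0.3]
opening: 0.574
```

Request:
play_rows(commands=[[[0,0,0],[0,0,0.18]],[[0,0,0],[0,0,0.36]],[[0,0,0],[0,0,0.54]],[[0,0,0],[0,0,0.72]],[[0,0,0],[0,0,0.9]],[[0,0,0],[0,0,1.08]],[[0,0,0],[0,0,1.26]],[[0,0,0],[0,0,1.44]],[[0,0,0],[0,0,1.62]],[[0,0,0],[0,0,1.8]]])

```text
time_s: 15.6
position: [0.5095, -0.1579, 0.2134]
tcp_rot: [[0.861, -0.0, -0.509], [0.509, 0.001, 0.861], [0.0, -1.0, 0.001]]
force: [-0.3, 0.8, 0.1]
opening: 0.577
```

Request:
play_rows(commands=[[[0,0,0],[0,0,0.18]],[[0,0,0],[0,0,0.36]],[[0,0,0],[0,0,0.48]],[[0,0,0],[0,0,0.48]],[[0,0,0],[0,0,0.48]]])

```text
time_s: 16.23
position: [0.5096, -0.1583, 0.2132]
tcp_rot: [[0.535, 0.0, -0.845], [0.845, 0.0, 0.535], [0.0, -1.0, 0.0]]
force: [-0.8, -0.7, 0.1]
opening: 0.574
```

Run:
```python
from h import *
c,M=grab('wrist');W=cloud(c,M);s=read_state();x=s['tcp_rot'][:,0];print(s['time_s'],s['position'].round(4),'yaw',np.degrees(np.arctan2(x[1],x[0])),s['joint_positions'].round(1))
save('w4.png',c)
R=(np.hypot(W[...,0]-.5096,W[...,1]+.1585)<.03)
for lo,hi in((.145,.165),(.11,.145)):
    P=W[R&(W[...,2]>lo)&(W[...,2]<hi)]
    if len(P)>5: print(len(P),cv2.minAreaRect((P[:,:2]*1000).astype(np.float32)),P.mean(0).round(4))
```

```text
16.275 [ 0.5096 -0.1584  0.2132] yaw 57.68481966076984 [-29.3  25.9  97.3   0.   56.9 -87. ]
398 ((508.28582763671875, -157.3682861328125), (8.807676315307617, 19.871746063232422), 57.36652374267578) [ 0.5069 -0.1564  0.157 ]
145 ((500.9212951660156, -152.50462341308594), (8.84364128112793, 2.4401514530181885), 54.73012924194336) [ 0.5005 -0.1524  0.1286]
```

Lever measured at (0.508,−0.157), yaw 57.4°, matching the jaws. I grip and screw.

Request:
play_rows(commands=[[[-0.001,0.0006,-0.02],[0,0,0]],[[-0.001,0.0006,-0.045],[0,0,0]],[[-0.001,0.0006,-0.065],[0,0,0]],[[-0.001,0.0006,-0.07],[0,0,0]],[[-0.001,0.0006,-0.07],[0,0,0]]])

```text
time_s: 16.9
position: [0.5088, -0.158, 0.1431]
tcp_rot: [[0.534, -0.0, -0.846], [0.846, 0.0, 0.534], [-0.0, -1.0, 0.0]]
force: [-0.3, -1.0, 0.4]
opening: 0.573
```

Request:
play_rows(commands=[[[0,0,0],[0,0,0]],[[0,0,0],[0,0,0]],[[0,0,0],[0,0,0]],[[0,0,0],[0,0,0]],[[0,0,0],[0,0,0]],[[0,0,0],[0,0,0]]], gripper=0.0)

```text
time_s: 17.65
position: [0.5084, -0.1585, 0.1431]
tcp_rot: [[0.533, -0.001, -0.846], [0.846, -0.001, 0.533], [-0.001, -1.0, 0.0]]
force: [-1.8, -1.5, 0.8]
opening: 0.101
```

Request:
play_rows(commands=[[[0,0,-0.0002],[0,0,-0.12]],[[0,0,-0.0004],[0,0,-0.24]],[[0,0,-0.0006],[0,0,-0.36]],[[0,0,-0.0009],[0,0,-0.48]],[[0,0,-0.0011],[0,0,-0.6]],[[0,0,-0.0013],[0,0,-0.72]],[[0,0,-0.0015],[0,0,-0.84]],[[0,0,-0.0017],[0,0,-0.96]],[[0,0,-0.0019],[0,0,-1.08]],[[0,0,-0.002],[0,0,-1.15]]])

```text
time_s: 18.9
position: [0.5091, -0.1583, 0.1411]
tcp_rot: [[0.99, 0.001, 0.144], [-0.144, -0.0, 0.99], [0.001, -1.0, -0.0]]
force: [-0.2, -2.0, 0.7]
opening: 0.103
```

```bash
cat > st.py <<'E'
from h import *
s=read_state();x=s['tcp_rot'][:,0];print(s['time_s'],s['position'].round(4),'yaw',np.degrees(np.arctan2(x[1],x[0])).round(2),'F',s['force'].round(1),'M',s['moment'].round(2),s['opening'])
E
python3 st.py
```

```text
18.9 [ 0.5091 -0.1583  0.1411] yaw -8.29 F [-0.2 -2.   0.7] M [-0.2   0.04  0.09] 0.10270350662620896
```

Request:
play_rows(commands=[[[0,0,-0.0001],[0,0,-0.05]],[[0,0,-0.0002],[0,0,-0.1]],[[0,0,-0.0002],[0,0,-0.1]],[[0,0,-0.0002],[0,0,-0.1]]])

```text
time_s: 19.4
position: [0.5092, -0.1582, 0.1409]
tcp_rot: [[0.971, 0.001, 0.239], [-0.239, -0.0, 0.971], [0.001, -1.0, -0.0]]
force: [0.6, -0.6, -0.8]
opening: 0.101
```

```bash
python3 st.py
```

```text
19.4 [ 0.5092 -0.1582  0.1409] yaw -13.84 F [ 0.6 -0.6 -0.8] M [-0.29 -0.15 -0.04] 0.10092952838978529
```

Request:
play_rows(commands=[[[0,0,0],[0,0,-0.04]],[[0,0,0],[0,0,-0.08]],[[0,0,0],[0,0,-0.08]],[[0,0,0],[0,0,-0.08]]])

```text
time_s: 19.9
position: [0.5092, -0.1582, 0.1409]
tcp_rot: [[0.949, 0.001, 0.315], [-0.315, -0.001, 0.949], [0.001, -1.0, -0.001]]
force: [1.1, -1.1, -1.8]
opening: 0.105
```

```bash
python3 st.py
```

```text
19.9 [ 0.5092 -0.1582  0.1409] yaw -18.34 F [ 1.1 -1.1 -1.8] M [-0.22 -0.25  0.69] 0.104974441631264
```

Moment z rose from about 0 to 0.69 N m at the stop, so the bolt is snug. I release, rise, and move behind the lever with closed fingers.

Request:
play_rows(commands=[[[0,0,0],[0,0,0]],[[0,0,0],[0,0,0]],[[0,0,0],[0,0,0]],[[0,0,0.01],[0,0,0]],[[0,0,0.04],[0,0,0]],[[0,0,0.07],[0,0,0]],[[0,0,0.075],[0,0,0.075]],[[0,0,0.075],[0,0,0.075]]], gripper=0.04)

```text
time_s: 20.9
position: [0.509, -0.1582, 0.2171]
tcp_rot: [[0.969, 0.002, 0.245], [-0.245, -0.001, 0.969], [0.002, -1.0, -0.0]]
force: [-1.3, -0.0, -0.2]
opening: 0.457
```

Request:
play_rows(commands=[[[0.015,-0.004,0],[0,0,0]],[[0.031,-0.0075,0],[0,0,0]],[[0.031,-0.0075,0],[0,0,0]],[[0.031,-0.0075,0],[0,0,0]],[[0.031,-0.0075,0],[0,0,0]],[[0.031,-0.0075,0],[0,0,0]]], gripper=0.0)

```text
time_s: 21.65
position: [0.5393, -0.1653, 0.2159]
tcp_rot: [[0.97, -0.0, 0.245], [-0.245, 0.0, 0.97], [-0.0, -1.0, 0.0]]
force: [0.2, 0.1, -0.6]
opening: 0.006
```

```bash
python3 st.py
python3 - <<'E'
from h import *
c,M=grab('wrist');W=cloud(c,M);save('w5.png',c)
R=(np.hypot(W[...,0]-.5085,W[...,1]+.158)<.03)
P=W[R&(W[...,2]>.145)&(W[...,2]<.165)]
if len(P)>5: print(len(P),cv2.minAreaRect((P[:,:2]*1000).astype(np.float32)),P.mean(0).round(4))
E
```

```text
21.65 [ 0.5393 -0.1653  0.2159] yaw -14.16 F [ 0.2  0.1 -0.6] M [-0.06  0.08  0.04] 0.006021501507512802
391 ((509.4143981933594, -157.2374267578125), (19.901790618896484, 9.16140365600586), 76.34429931640625) [ 0.5103 -0.156   0.1547]
```

View pics/w5.png

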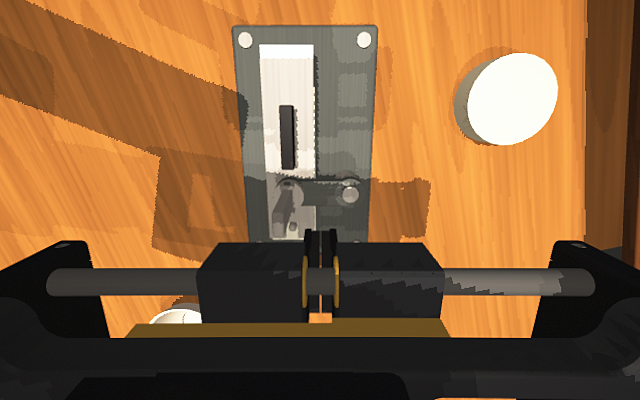

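The view shows the arm over the bed, the lever upright at (285,205), and the blade seated. I descend behind the lever and start folding.

Request:
play_rows(commands=[[[0,0,-0.02],[0,0,0]],[[0,0,-0.042],[0,0,0]],[[0,0,-0.048],[0,0,0]],[[-0.0068,0.0017,-0.048],[0,0,0]],[[-0.0126,0.0031,-0.048],[0,0,0]],[[-0.0184,0.0046,-0.048],[0,0,0]],[[-0.0243,0.006,-0.0485],[0,0,0]],[[-0.031,0.0077,-0.0505],[0,0,0]],[[-0.0369,0.0092,-0.0525],[0,0,0]],[[-0.0369,0.0092,-0.0525],[0,0,0]]])

```text
time_s: 22.95
position: [0.5018, -0.156, 0.163]
tcp_rot: [[0.97, -0.002, 0.245], [-0.245, 0.001, 0.97], [-0.002, -1.0, 0.0]]
force: [-0.2, 0.3, 0.4]
opening: 0.008
```

```bash
python3 st.py
python3 - <<'E'
from h import *
c,M=grab('scene')
im=cv2.cvtColor(c['frame'][170:280,180:340],cv2.COLOR_RGB2BGR);cv2.imwrite('pics/s6.png',cv2.resize(im,None,fx=5,fy=5,interpolation=cv2.INTER_CUBIC))
E
```

```text
22.95 [ 0.5018 -0.156   0.163 ] yaw -14.15 F [-0.2  0.3  0.4] M [-0.1   0.09  0.01] 0.007841852499173095
```

View pics/s6.png

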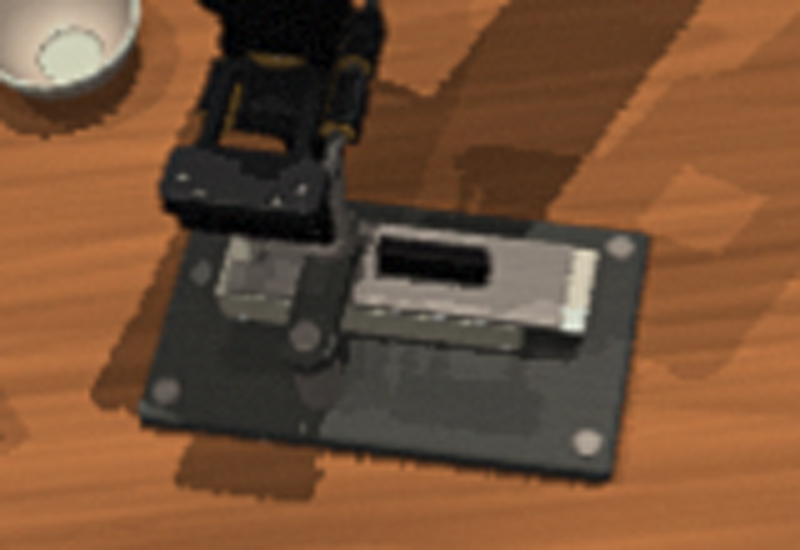

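The lever at (338,180) leans away behind the gripper, and the blade and arm are undisturbed. I continue.

Request:
play_rows(commands=[[[-0.0056,0.0014,-0.0035],[0,0,0]],[[-0.0112,0.0028,-0.0075],[0,0,0]],[[-0.016,0.004,-0.0125],[0,0,0]],[[-0.0204,0.0051,-0.0175],[0,0,0]],[[-0.0235,0.0058,-0.0235],[0,0,0]],[[-0.0262,0.0065,-0.0295],[0,0,0]],[[-0.0275,0.0068,-0.0345],[0,0,0]],[[-0.0285,0.0071,-0.039],[0,0,0]],[[-0.0285,0.0071,-0.039],[0,0,0]]])

```text
time_s: 24.12
position: [0.4742, -0.1491, 0.1238]
tcp_rot: [[0.97, -0.0, 0.245], [-0.245, 0.0, 0.97], [-0.0, -1.0, 0.0]]
force: [0.6, -0.2, 0.7]
opening: 0.003
```

```bash
python3 st.py
```

```text
24.125 [ 0.4742 -0.1491  0.1238] yaw -14.15 F [ 0.6 -0.2  0.7] M [-0.09  0.09 -0.01] 0.0028071586617465223
```

Request:
play_rows(commands=[[[-0.005,0.0012,0],[0,0,0]],[[-0.01,0.0024,0],[0,0,0]],[[-0.01,0.0024,-0.0015],[0,0,0]],[[-0.01,0.0024,-0.003],[0,0,0]],[[-0.01,0.0024,-0.0035],[0,0,0]],[[-0.01,0.0024,-0.0035],[0,0,0]]])

```text
time_s: 24.88
position: [0.4641, -0.1467, 0.1208]
tcp_rot: [[0.97, -0.001, 0.244], [-0.244, 0.0, 0.97], [-0.001, -1.0, 0.0]]
force: [-1.8, 0.1, 2.5]
opening: 0.006
```

```bash
python3 st.py
```

```text
24.875 [ 0.4641 -0.1467  0.1208] yaw -14.15 F [-1.8  0.1  2.5] M [ 0.01  0.37 -0.  ] 0.005513764882104566
```

Request:
play_rows(commands=[[[0,0,-0.001],[0,0,0]],[[0,0,-0.002],[0,0,0]],[[0,0,-0.002],[0,0,0]]])

```text
time_s: 25.25
position: [0.4639, -0.1466, 0.1196]
tcp_rot: [[0.97, -0.001, 0.244], [-0.244, 0.0, 0.97], [-0.001, -1.0, -0.0]]
force: [-4.5, 1.2, 10.1]
opening: 0.008
```

10 N at fingertip height 95 mm, which matches the folded stop. I retreat upward, away from everything, and check.

Request:
play_rows(commands=[[[0,0,0.005],[0,0,0]],[[0,0,0.03],[0,0,0]],[[0,-0.02,0.08],[0,0,0]],[[0,-0.06,0.11],[0,0,0]],[[0,-0.1,0.12],[0,0,0]],[[0,-0.12,0.12],[0,0,0]],[[0,-0.12,0.12],[0,0,0]],[[0,-0.12,0.12],[0,0,0]]])

```text
time_s: 26.25
position: [0.4636, -0.265, 0.2376]
tcp_rot: [[0.97, -0.002, 0.244], [-0.244, 0.003, 0.97], [-0.003, -1.0, 0.002]]
force: [-0.8, -0.6, -0.5]
opening: 0.007
```

```bash
python3 st.py
python3 - <<'E'
from h import *
c,M=grab('wrist');W=cloud(c,M);save('w7.png',c)
u=np.array([-.970,.2415]);ax=np.array([.5092,-.1577]);v=np.array([-.2415,-.970])
d=(W[...,:2]-ax)@u*1000;l=(W[...,:2]-ax)@v*1000
for k in range(15,80,5):
    m=(abs(d-k)<2.5)&(abs(l)<8)&(W[...,2]>.07);print(k,m.sum(),np.median(W[m][:,2]).round(4) if m.any() else '')
# pin vs blade end
for z,n in((.052,'near pin'),):
    m=(abs(l-44)<14)&(abs(d-60)<14)&(W[...,2]>.0535)&(W[...,2]<.065);print(n,m.sum(),W[m].mean(0).round(4) if m.any() else '','l,d',l[m].mean(),d[m].mean())
m=(W[...,2]>.065)&(W[...,2]<.08)&(l<-22)&(l>-100)&(abs(d-60)<15);P=W[m];print('spine',len(P),cv2.minAreaRect((P[:,:2]*1000).astype(np.float32)) if len(P) else '',np.median(P[:,2]))
m=(W[...,2]>.046)&(W[...,2]<.054)&(l<-20)&(l>-150)&(abs(d-60)<40);P=W[m];print('plate z',np.median(P[:,2]), [np.median(P[(l[m]>a)&(l[m]<a+20)][:,2]).round(4) for a in(-130,-100,-70,-45)])
E
```

```text
26.25 [ 0.4636 -0.265   0.2376] yaw -14.13 F [-0.8 -0.6 -0.5] M [-0.12  0.06 -0.  ] 0.006901320279323924
15 118 0.0958
20 114 0.0959
25 104 0.0958
30 120 0.0959
35 120 0.0959
40 104 0.0956
45 115 0.0957
50 114 0.0959
55 112 0.0959
60 114 0.0959
65 61 0.0955
70 0 
75 0 
near pin 0  l,d nan nan
spine 0  nan
plate z 0.05023789000803275 [np.float64(nan), np.float64(nan), np.float64(0.05), np.float64(0.0503)]<stdin>:9: RuntimeWarning: Mean of empty slice.
  ret = ret.dtype.type(ret / rcount)
  return _methods._mean(a, axis=axis, dtype=dtype,
```

View pics/w7.png

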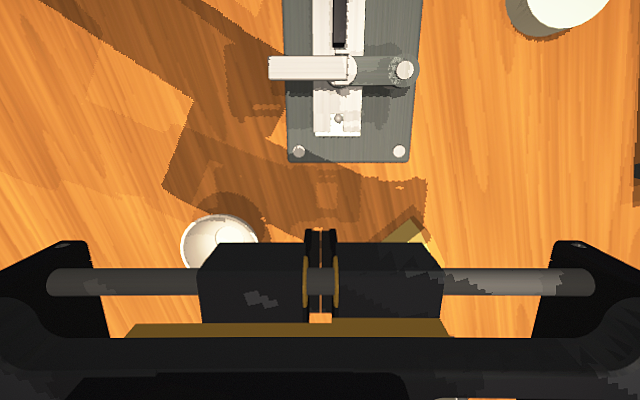

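Lever level at 95.9 mm along its whole length, plate flat at 50 mm, and the pin visible in the notch at (338,118). The gripper is clear, so I hand in.

```bash
python3 -c "
from rig import *
print(hand_in())"
```

```text
the job is handed in; nothing more can be done
None
```

The cheese shaver is assembled and the job handed in at about 26 s. No verdict was reported.

I laid the notched blade on the bed with its notch over the pin and let go. Next I swung the clamp arm to its stop, screwed the bolt snug with the lever upright, and then folded the lever down.

**What the checks showed:**
- **Blade:** the plate lies flat at z = 50 mm (bed 45 mm plus 5 mm plate), and the pin is visible inside the notch.
- **Clamp arm:** at its stop it pushed back with about 11 N and went no further.
- **Bolt:** the turning moment rose to about 0.7 N m at the stop. The lever's yaw was 76.3° against the holder's 76.0°, as expected when snug.
- **Lever:** its top face is level at 95.6–95.9 mm along most of its length (95.5 at the very tip), and the final press met about 10 N at the stop.
- **Gripper:** it was clear of everything at hand-in.

**Checks that failed or disagreed:**
- My last depth check for the spine and pin found no points because the search window was misplaced. The notch-on-pin evidence is therefore the picture and the flat plate height.
- The cameras disagreed by about 1–2 mm on the holder's position. I placed the blade mainly by comparing blade and bed within the scene camera's view.
- I took no final measurement of the other items. The robot touched nothing but the blade and the lever.

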